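# Roll a hardwood bar into the drilling V-block and butt it against the stop

### The arm

A 6-joint arm with a two-finger parallel gripper is mounted at the origin on the work surface. World frame = base frame: x ahead of the robot, y to its left, z up, the work surface at z = 0. Lengths are in m, angles in rad, forces in N, time in s.
With the tool pointing down it reaches from about 0.325 to 0.875 m from the base axis. Payload 4.4 kg.
Tool frame: the origin (TCP) lies between the finger pads; the fingertips stand 11 mm ahead of it and the grasp point (between the pads) lies 8 mm behind it (ctrl.finger_overhang is the distance from the TCP to the fingertips, in m); z points along the fingers, y is the line along which they close (so a half turn about z gives the same grasp; the last joint's range is limited). The gripper opens to 85 mm and grips with 20 to 120 N. Pads are 22 mm wide; open, the fingers measure 114 mm over their backs; the gripper's body (76 mm by 85 mm) begins 54 mm behind the grasp point. The pads swing forward as they close: fully open they stand 13 mm farther back than shut.
Start: joints at [-1.278, 0.207, 1.542, -0, 1.393, -0.15], TCP at [0.246, -0.52, 0.242] pointing down, gripper open.
Joint ranges: [-2.73, 2.73], [-0.86, 2.22], [0.23, 2.46], [-1.11, 4.25], [0.08, 2.63], [-2.82, 2.82]. Speed limits (rad/s): [2.79, 2.79, 3.14, 3.14, 3.14, 3.14].

### API

Orientations are given as a unit quaternion [x, y, z, w].
In Python, from rig import sensors, viewer, workorder, spotter, ctrl gives the robot as it stands.
- The arm moves only by the tool apply_moves, never from a script. Its argument "commands" is a list of rows, each an object with "rot": the turn, a rotation vector about the world's x, y, z in units of 6 degrees (1.0 is 6 degrees), a list of three; "slide": the shift along the world's x, y, z in cm, a list of three; "fingers": the finger opening in cm, from 0 to 8.54. In form: [{"rot": [ax, ay, az], "slide": [dx, dy, dz], "fingers": fingers}, ...]. A call has 1 to 8 rows; each row is the pose to reach, as a shift and turn from the pose commanded when the call began; what a row does not reach only later rows make up. A row lasts 1/8 s, in which the tool goes at most 62.5 mm and 10.7 degrees, less where a joint would pass 70% of its speed; a pose out of reach is approached as far as the arm can. A call with a gripper value outside its range is refused whole. The fingers move at their own pace and stop on an object; the grip force is fixed at half the most. Time passes only in rows, so rows that repeat a pose let the fingers close. It gives the time, the measured TCP pose, the force, the opening and the grip force at its end, in the units of the state.
- sensors.get_state(): the state, without advancing time (a new reading comes with each control period).
- viewer.read_camera(name): name is "side" or "top" or "wrist"; returns a dict with "img" (400x640x3 uint8, red, green, blue), "K" (3x3 intrinsics, pixels), "k1" (the pictures are not rectified: a ray, as slopes to the right and down, at radius r is drawn at 1 + k1 r^2 times it, then the intrinsics apply), "xyz" and "orientation" of the camera in the world; the wrist camera has in their place "T_tool_cam" (4x4, takes a point from camera to tool coordinates, whose origin is the TCP and whose axes are the flange's). Camera axes: x right, y down, z forward; pixel columns grow to the right and rows downward; lengths in m; the calibration is good to about 2 mm. A picture is of the moment at which its call begins: read the wrist's pose just before it. There is no depth.
- workorder.finish_job(): hands the job in; it is judged then, once.
Trained networks look in a picture, given as the dict that the camera call returned (one of the last four; its "shot" number tells which), for a name from the list of things; names that differ only in an ending like _2 or _b are one class to them, and where a whole thing is asked for, a point or a joint stands for the part that bears it (a point fixed in the world has none). Each returns a list of dicts, best first, with "score" (0 to 1); they miss things now and then, are a little off and sometimes report something else, mostly with a low value. They report only what shows in the picture. A call takes as long as a camera call. They do not tell look-alikes from the thing itself.
- spotter.search_frame(picture, target): "rect" ([centre column, centre row, width, height] in pixels, round what is visible of it).
- spotter.outline_of(picture, target): "pixels" (400x640 bool, what is visible of it) and "rect" ([centre column, centre row, width, height] in pixels, round what is visible of it).
- spotter.tip_of(picture, target): "uv" ([column, row] in pixels: a listed point, or the origin of a listed thing).
The state is a dict: "clock": time; "q": joint angles; "qvel": joint speeds; "joint_efforts": joint torques, N m; "eef_pos": TCP position; "ee_rot": TCP orientation; "ft_force": force on the tool from outside, world axes, zero at the start; "ft_torque": the same for the moment, N m; "grip_width": finger opening in m; "grip_force": force on a finger pad.
Only numpy, scipy, OpenCV 4.12 (cv2) and the standard library are available. Lean on these libraries where they do the work, as an engineer would, in place of code of your own. Each camera call takes 0.05 s, during which the arm holds its last target. There are 200 camera calls.

### The job

Get the round hardwood bar ready for drilling: with the fingers against its side, roll it along the bench, over the low ramp and into the groove of the V-block, then push its free end with a fingertip until the bar lies fully home in the groove with its other end against the steel end stop, and leave it lying there. Roll and push only: do not grip it, ram it or lift it off the surface, and leave the jar, the dish and the wooden offcut where they are.

Things in the scene. Friction and masses are not known exactly. Their poses are not given: they have to be found in the camera images.
- bar: Loose polished hardwood bar: a cylinder, diameter 40, length 140 mm, 0.10 to 0.20 kg, lying on its side. Origin: its middle, on the axis (20 mm above the bench at first). Its x axis runs along the bar (ends at -70 and +70 mm, alike); y and z turn as it rolls. Slips easily on fingers and bench (friction about 0.4); pushed slowly, it stops within about 1 cm of being left.
- vblock: Pale wooden V-block, 140 mm long, screwed down. Origin: on the bench under the bottom line of the groove. x runs along the groove from its open end (x = -65 mm) to the stop (x = +75), y level across it, z up. The bar starts 16 to 25 cm to the -y side, parallel within 7 degrees, its middle at x = -37 to -13 mm. Home against the stop, its middle is at x +5, y 0, z +24 mm.
- lip (a point): Middle of the block's low front lip, at x +5, y -16, z +10 mm of the block. An 18 degree ramp climbs to it from the bench (foot at y = -46 mm); behind it one 30 degree flank goes down to the groove's bottom (y 0, z +1 mm) and the other climbs to a shoulder 21 mm high at y = +35 mm, flat-topped to y = +59 mm. Its axes are the block's.
- stop_face (a point): Point on the face of the upright steel end stop that the bar's end must touch, on the axis of a seated bar: x +75, y 0, z +24 mm of the block. The stop is a plate 6 mm thick and 36 mm high, from y = -15 to +47 mm. Its axes are the block's. With the bar home, its free end is level with the block's open end, 140 mm from here.
- jar: Bystander: a closed jar with a metal cap, 58 mm in diameter, 75 mm high, standing. Origin: centre of its underside.
- dish: Bystander: a small white dish of beads, 82 mm across, 22 mm high. Origin: centre of its underside.
- offcut: Bystander: a short wooden disc sawn off a thicker bar, 49 mm in diameter, 34 mm high, standing on its flat end. Origin: centre of its underside.
Mind the look-alikes: they are no part of the job. There is more than one size of the bar; the job needs the smallest.

How it is judged:
On the way, in this order (a step that is already met when the one before it is completed fails the run):
1. the bar is rolled, not dragged, along the bench: it has turned over by more than a third of a turn before it reaches the groove (angle between bar's own z axis and vertical above 2.2 rad and y of bar in the frame of vblock below -0.02 m), for 0.02 s.
2. the bar has dropped into the groove of the V-block (y of bar in the frame of vblock between -0.004 and 0.004 m and z of bar in the frame of vblock below 0.0265 m and angle between the x axis of bar and the x axis of vblock, either way round below 0.05 rad), for 0.2 s.
At the end, for the whole second after the job is handed in: The bar lies at rest in the groove: its axis within 3 mm of the groove line sideways and 2.5 mm in height and parallel to it within 0.04 rad, with no more than 3 mm between its end and the stop; jar, dish and offcut stand within 15 mm of where they were (y of bar in the frame of vblock between -0.003 and 0.003 m and z of bar in the frame of vblock between 0.0215 and 0.0265 m and angle between the x axis of bar and the x axis of vblock, either way round below 0.04 rad and x of bar in the frame of vblock between 0.002 and 0.0075 m and linear speed of bar below 0.01 m/s and angular speed of bar below 0.3 rad/s and distance of each of jar, dish, offcut from where it was at the start of the episode below 0.015 m); the robot touches nothing.
It fails at once if the bar is lifted off the bench or carried over the ramp instead of rolling on it (height (world z) of bar above 0.04 m or (y of bar in the frame of vblock below -0.055 m and height (world z) of bar above 0.029 m)).
It fails at once if one end of the bar is lifted or the bar is stood up (angle between bar's own x axis and vertical below 1.37 rad or angle between bar's own x axis and vertical above 1.77 rad).
It fails at once if the bar is gripped or rammed: the fingers press on it with more than 35 N (contact force between the fingers and bar above 35 N).
It fails at once if a bystander is pushed more than 15 mm from its place (distance of any of jar, dish, offcut from where it was at the start of the episode above 0.015 m).
It also fails if it takes over 48 s, if anything falls off the work surface, if the arm or the gripper's body presses on something with over 40 N, if the wrist force passes 120 N, or if a joint passes its speed limit or range.

## Working session

There is one attempt and no reset: what is moved stays moved. The work goes in short steps, Python scripts to look and compute and a tool call to move; the robot and the scene stay as the last step left them, time stands still between calls to the robot, and variables do not carry over. Pictures are saved under pics/ and viewed, at most 10 in all, crops included, and the job is handed in when it is done.

Besides the shell and the picture viewer there is one more tool, called after "Request:" as a command line: name --argument value ..., lists and objects as JSON in quotes. apply_moves: Moves the arm, as the interface text tells. Its arguments: {"type":"object","properties":{"commands":{"type":"array"}},"required":["commands"]}

```bash
mkdir -p pics; ls
cat > h.py <<'E'
import numpy as np, cv2
from scipy.spatial.transform import Rotation as R
from rig import sensors, viewer, workorder, spotter, ctrl
def cam(name):
    s=sensors.get_state(); p=viewer.read_camera(name)
    if name=="wrist":
        T=np.eye(4);T[:3,:3]=R.from_quat(s["ee_rot"]).as_matrix();T[:3,3]=s["eef_pos"]
        p["T"]=T@np.array(p["T_tool_cam"])
    else:
        T=np.eye(4);o=np.array(p["orientation"],float)
        T[:3,:3]=o if o.shape==(3,3) else R.from_quat(o).as_matrix();T[:3,3]=p["xyz"];p["T"]=T
    return p
def D(p): return np.array([p["k1"],0,0,0,0],float)
def ray(p,uv):
    n=cv2.undistortPoints(np.array(uv,float).reshape(-1,1,2),np.array(p["K"],float),D(p)).reshape(-1,2)
    return p["T"][:3,3],np.c_[n,np.ones(len(n))]@p["T"][:3,:3].T
def atz(p,uv,z):
    o,d=ray(p,uv); return o+d*((z-o[2])/d[:,2])[:,None]
def proj(p,X):
    Ti=np.linalg.inv(p["T"]); X=np.asarray(X,float).reshape(-1,3)
    return cv2.projectPoints(X@Ti[:3,:3].T+Ti[:3,3],np.zeros(3),np.zeros(3),np.array(p["K"],float),D(p))[0].reshape(-1,2)
E
python3 - <<'E'
from h import *
np.set_printoptions(precision=4,suppress=True)
H={"vblock":0,"lip":.01,"stop_face":.024,"bar":.02,"jar":0,"dish":0,"offcut":0}
for c in ("top","side"):
    p=cam(c); cv2.imwrite(f"pics/{c}0.png",p["img"][...,::-1]); print(c,p["T"][:3,3],p["K"][0][0],p["k1"])
    for t,z in H.items():
        for r in spotter.tip_of(p,t)[:4]: print(t,round(r["score"],2),np.round(r["uv"],1),atz(p,[r["uv"]],z)[0])
        if t in("bar","vblock","offcut"):
            for r in spotter.search_frame(p,t)[:4]: print("  box",round(r["score"],2),np.round(r["rect"],1))
print(sensors.get_state())
E
```

```text
pics
top [ 0.4657 -0.0175  1.3383] 507.88771452216133 -0.1649558572370847
  box 0.71 [275.9 215.1  50.   60. ]
lip 0.8 [279.6 216.6] [0.5956 0.0842 0.01  ]
stop_face 0.96 [273.  190.5] [0.6631 0.1002 0.024 ]
bar 0.84 [338.8 216.5] [ 0.593 -0.071  0.02 ]
bar 0.78 [352.2 294.1] [ 0.3915 -0.1025  0.02  ]
bar 0.69 [413.6 175.6] [ 0.6993 -0.2712  0.02  ]
  box 0.62 [340.  216.7  24.4  57. ]
  box 0.6 [354.9 294.5  46.   68.8]
  box 0.57 [415.4 177.7  22.5  75.2]
jar 0.92 [182.6 205.8] [0.6288 0.3466 0.    ]
dish 0.77 [321.9 143.7] [ 0.7926 -0.0296  0.    ]
dish 0.65 [182.  204.9] [0.6312 0.3482 0.    ]
offcut 0.82 [456.5 241.1] [ 0.525  -0.3855  0.    ]
  box 0.76 [458.4 242.1  24.2  18.4]
side [ 0.4202 -0.6633  0.8999] 458.8924034128149 -0.05678886161027389
vblock 0.75 [298.  181.9] [0.584  0.0933 0.    ]
  box 0.62 [303.4 178.2  67.   52.1]
lip 0.56 [304.5 184.3] [0.5962 0.0727 0.01  ]
stop_face 0.63 [390.3 206.4] [ 0.7759 -0.0606  0.024 ]
stop_face 0.6 [328.1 172. ] [0.6621 0.0854 0.024 ]
bar 0.96 [316.1 227.1] [ 0.5877 -0.0697  0.02  ]
bar 0.7 [237.1 257.1] [ 0.396  -0.1025  0.02  ]
bar 0.56 [391.1 290.5] [ 0.6979 -0.2697  0.02  ]
  box 0.94 [317.  230.2  63.3  38. ]
  box 0.74 [391.2 292.1  88.6  49. ]
  box 0.56 [234.8 258.9  85.7  33.9]
jar 0.91 [287.5 118.2] [0.6135 0.3395 0.    ]
dish 0.74 [389.5 205.1] [ 0.7852 -0.0397  0.    ]
offcut 0.88 [326.9 364.6] [ 0.5249 -0.3787  0.    ]
  box 0.96 [327.2 365.7  27.2  33.2]
{'clock': 1.1, 'q': array([-1.2785,  0.2066,  1.5415,  0.    ,  1.3935, -0.1505]), 'qvel': array([-0.0007, -0.0006,  0.0004, -0.0004,  0.0006,  0.0002]), 'joint_efforts': array([  0.0006, -38.3056, -29.198 ,  -0.0002,   0.0008,  -0.    ]), 'eef_pos': array([ 0.2464, -0.5196,  0.2423]), 'ee_rot': array([ 0.9756,  0.2196, -0.    , -0.    ]), 'ft_force': array([-0.2045,  0.5842, -0.1172]), 'ft_torque': array([-0.0276,  0.0327, -0.0065]), 'grip_force': 0.0, 'grip_width': 0.08521508256698473}
```

```bash
python3 -c "
import cv2,numpy as np
a=cv2.imread('pics/top0.png');b=cv2.imread('pics/side0.png')
cv2.imwrite('pics/both.png',cv2.resize(np.vstack([a,b]),(480,600)))"
```

```text
(no output)
```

View pics/top0.png

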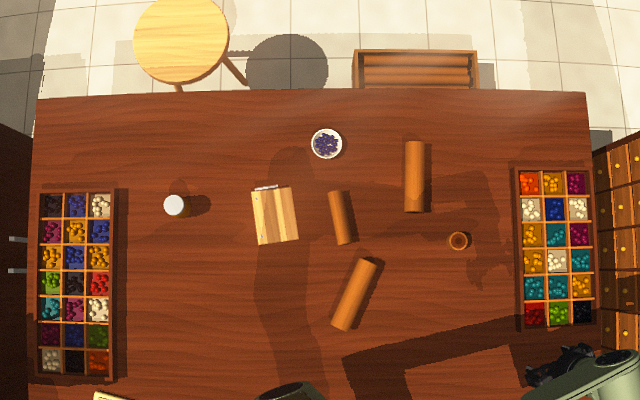

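View pics/side0.png

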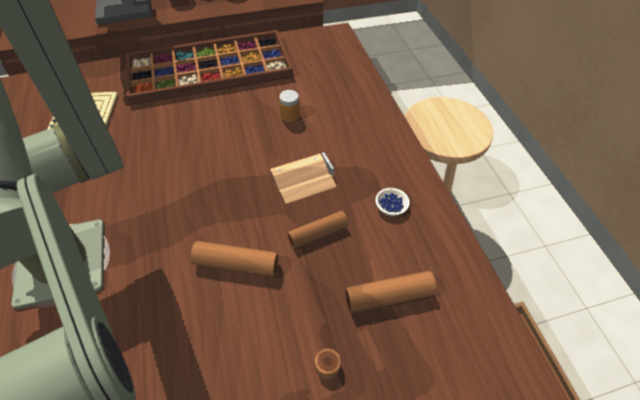

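The top view shows the pale block around (275,215), with its steel stop at the upper edge. The small bar is at (342,217), and the two longer, thicker look-alikes are at (354,295) and (414,177). The dish is at (326,144), the jar at (173,205) and the offcut at (458,241). The side view agrees. Next I'll fit silhouettes to get accurate poses.

```bash
cat > fit.py <<'E'
from h import *
from scipy.optimize import minimize
def place(P,x,y,a):
    c,s=np.cos(a),np.sin(a); return np.c_[x+c*P[:,0]-s*P[:,1],y+s*P[:,0]+c*P[:,1],P[:,2]]
t=np.linspace(0,2*np.pi,40)
CYL=[np.array([[u,.02*np.cos(k),.02+.02*np.sin(k)] for u in(-.07,.07) for k in t])]
def ext(prof,x0=-.065,x1=.075): return np.array([[u,y,z] for u in(x0,x1) for y,z in prof])/1
m=1e-3
BLK=[ext([(-46*m,0),(-16*m,10*m),(0,1*m),(0,0)]),ext([(0,0),(0,m),(35*m,21*m),(59*m,21*m),(59*m,0)]),
     ext([(-15*m,0),(47*m,0),(47*m,36*m),(-15*m,36*m)],.075,.081)]
def mask(p,parts,q,S=4):
    M=np.zeros((400*S,640*S),np.uint8)
    for P in parts:
        h=cv2.convexHull(((proj(p,place(P,*q))+.5)*S-.5).astype(np.float32))
        cv2.fillConvexPoly(M,np.round(h).astype(np.int32),255)
    return cv2.resize(M,(640,400),interpolation=cv2.INTER_AREA)/255.
def fit(pm,parts,q0):
    def f(v):
        q=[q0[0]+v[0]/100,q0[1]+v[1]/100,q0[2]+v[2]/10]; e=0
        for p,m_ in pm:
            a=mask(p,parts,q); e+=np.abs(a-m_).sum()/m_.sum()
        return e
    best=None
    r=minimize(f,[0,0,0],method="Nelder-Mead",options=dict(initial_simplex=[[0,0,0],[1,0,0],[0,1,0],[0,0,1]],xatol=.005,fatol=1e-4))
    v=r.x; return np.array([q0[0]+v[0]/100,q0[1]+v[1]/100,q0[2]+v[2]/10]),r.fun
def getmask(p,t,xy,z=.02):
    uv=proj(p,[[*xy,z]])[0]
    L=[r for r in spotter.outline_of(p,t)]
    r=min(L,key=lambda r:np.hypot(*(np.array(r["rect"][:2])-uv))); return r["pixels"].astype(float)
E
python3 - <<'E'
from fit import *
np.set_printoptions(precision=4,suppress=True)
A=[cam("top"),cam("side")]
for n,t,parts,q0 in(("block","vblock",BLK,(.588,.095,.14)),("bar","bar",CYL,(.59,-.07,.15))):
    pm=[(p,getmask(p,t,q0[:2])) for p in A]
    for k in([0],[1],[0,1]): print(n,k,*fit([pm[i] for i in k],parts,q0))
    if n=="block":
        q=fit(pm,parts,q0)[0]
        for p in A: print(proj(p,place(np.array([[.005,-.016,.01],[.075,0,.024]]),*q)))
E
```

```text
block [0] [0.5945 0.0904 0.148 ] 0.03052018353353611
block [1] [0.5937 0.0887 0.1508] 0.05983958107408384
block [0, 1] [0.5935 0.0899 0.1443] 0.0993392222099865
[[283.19   214.6222]
 [272.8358 188.767 ]]
[[305.9984 183.374 ]
 [328.5061 167.3449]]
bar [0] [ 0.5904 -0.0737  0.1928] 0.049425939050318925
bar [1] [ 0.5898 -0.0755  0.1925] 0.0670256560335577
bar [0, 1] [ 0.5899 -0.0744  0.187 ] 0.14068422357854007
```

Request:
apply_moves --commands '[{"rot":[0,0,1.5],"slide":[4.4,5,-1],"fingers":8.5},{"rot":[0,0,3],"slide":[8.8,10,-2],"fingers":8.5},{"rot":[0,0,4.5],"slide":[13.2,15,-3],"fingers":8.5},{"rot":[0,0,6],"slide":[17.6,20,-4],"fingers":8.5},{"rot":[0,0,7.5],"slide":[22,25,-5],"fingers":8.5},{"rot":[0,0,9],"slide":[26.4,30,-6],"fingers":8.5},{"rot":[0,0,10.5],"slide":[30.8,35,-7],"fingers":8.5},{"rot":[0,0,12.2],"slide":[35,39,-8],"fingers":8.5}]'

```text
clock: 2.4
eef_pos: [0.5768, -0.1491, 0.1672]
ee_rot: [0.65, 0.76, 0.0, 0.0]
ft_force: [-1.0, -0.1, 0.1]
grip_width: 0.0845
grip_force: 0.0
```

Request:
apply_moves --commands '[{"rot":[0,0,0],"slide":[0,0,-4],"fingers":8.5},{"rot":[0,0,0],"slide":[0,0,-8],"fingers":8.5},{"rot":[0,0,0],"slide":[0,0,-10],"fingers":8.5},{"rot":[0,0,0],"slide":[0,0,-10],"fingers":8.5}]'

```text
clock: 2.9
eef_pos: [0.5742, -0.1505, 0.0656]
ee_rot: [0.652, 0.758, -0.001, -0.002]
ft_force: [-0.3, 0.3, 0.2]
grip_width: 0.0848
grip_force: 0.0
```

Run:
```python
from fit import *
np.set_printoptions(precision=4,suppress=True)
s=sensors.get_state(); print(s["clock"],s["eef_pos"],s["q"],s["ft_force"],ctrl.finger_overhang)
B=(.594,.0897,.148); d=np.array(s["eef_pos"])[:2]-B[:2]; c,sn=np.cos(B[2]),np.sin(B[2])
print("tcp in block",c*d[0]+sn*d[1],-sn*d[0]+c*d[1])
p=cam("side"); w=cam("wrist")
a=cv2.resize(p["img"][150:330,200:440],(800,600),interpolation=cv2.INTER_CUBIC)
cv2.imwrite("pics/side1.png",a[...,::-1]); cv2.imwrite("pics/wrist1.png",w["img"][...,::-1])
# tip z reference marks
T=s["eef_pos"]; print("proj tcp, tcp-11mm, side crop px",[( (proj(p,[T+np.array([0,0,dz])])[0]-[200,150])*3.333).round(0) for dz in (0,-.011)])
print(atz(w,[[0,0],[640,0],[0,400],[640,400]],.02))
```

```text
2.9 [ 0.5742 -0.1505  0.0656] [-0.4021  0.4446  1.6281 -0.      1.0725 -0.5513] [-0.3295  0.2534  0.2405] 0.011
tcp in block -0.055029964644879956 -0.23462671827507156
proj tcp, tcp-11mm, side crop px [array([400., 320.]), array([400., 329.])]
[[ 0.4131 -0.058   0.02  ]
 [ 0.7028 -0.0144  0.02  ]
 [ 0.387  -0.2956  0.02  ]
 [ 0.7975 -0.2338  0.02  ]]
```

View pics/side1.png

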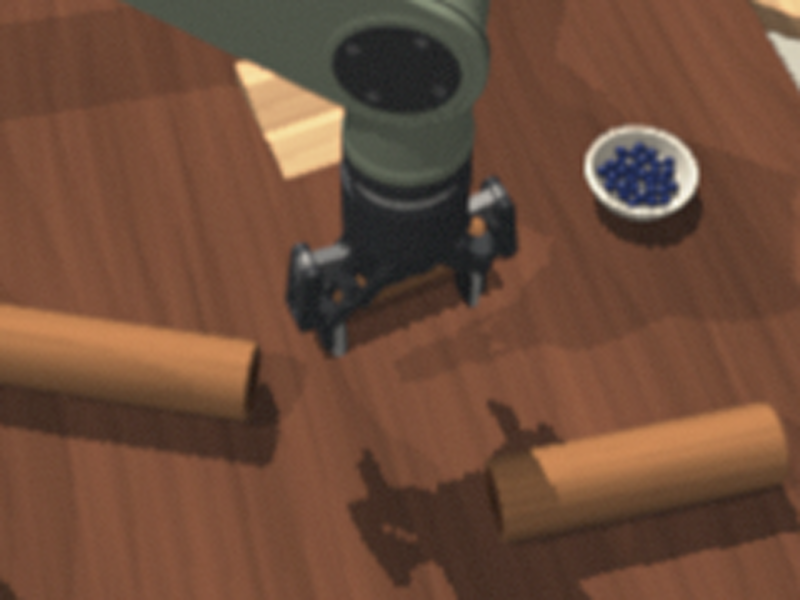

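View pics/wrist1.png

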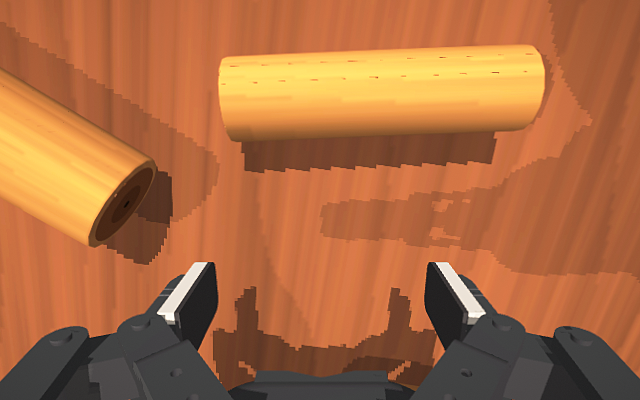

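The side view shows the gripper behind the bar, clear of the look-alikes. The wrist view shows the bar at about (380,92), with the fingertips at (205,262) and (437,262).

Run:
```python
from fit import *
np.set_printoptions(precision=4,suppress=True)
w=cam("wrist"); K=np.array(w["K"]); print(K[0],K[1],w["k1"]); print(np.array(w["T_tool_cam"]))
pm=[(w,getmask(w,"bar",(.590,-.0745)))]
print(pm[0][1].sum(), fit(pm,CYL,(.590,-.0745,.19)))
# fingertip inner edges 85 mm apart -> tool coords
T=np.array(w["T_tool_cam"]); n=cv2.undistortPoints(np.array([[217,263],[427,263]],float).reshape(-1,1,2),K,D(w)).reshape(-1,2)
z=.085/(n[1,0]-n[0,0]); print(z,[(T@np.r_[a*z,z,1]) for a in n])
```

```text
[357.6003   0.     320.8335] [  0.     357.6003 200.6821] -0.018074136776270417
[[ 0.0003 -0.9572 -0.2894  0.0747]
 [ 1.      0.0003  0.0002  0.0001]
 [-0.0002 -0.2894  0.9572 -0.1326]
 [ 0.      0.      0.      1.    ]]
163.0 (array([ 0.7367, -0.3278,  0.5567]), np.float64(1.0))
0.14443661663039387 [array([ 0.0088, -0.0419, -0.0016,  1.    ]), array([ 0.0088,  0.0431, -0.0017,  1.    ])]
```

Request:
apply_moves --commands '[{"rot":[0,0,0],"slide":[1.1,1.7,-2],"fingers":8.5},{"rot":[0,0,0],"slide":[2.2,3.4,-4],"fingers":8.5},{"rot":[0,0,0],"slide":[2.2,3.4,-5.6],"fingers":8.5},{"rot":[0,0,0],"slide":[2.2,3.4,-5.6],"fingers":8.5}]'

```text
clock: 3.6
eef_pos: [0.5964, -0.117, 0.0104]
ee_rot: [0.652, 0.758, -0.001, -0.001]
ft_force: [0.3, -0.0, -0.4]
grip_width: 0.085
grip_force: 0.0
```

Request:
apply_moves --commands '[{"rot":[0,0,0],"slide":[-0.07,0.5,0],"fingers":8.5},{"rot":[0,0,0],"slide":[-0.14,0.9,0],"fingers":8.5},{"rot":[0,0,0],"slide":[-0.2,1.3,0],"fingers":8.5},{"rot":[0,0,0],"slide":[-0.25,1.7,0],"fingers":8.5},{"rot":[0,0,0],"slide":[-0.31,2.1,0],"fingers":8.5},{"rot":[0,0,0],"slide":[-0.37,2.5,0],"fingers":8.5},{"rot":[0,0,0],"slide":[-0.43,2.9,0],"fingers":8.5},{"rot":[0,0,0],"slide":[-0.5,3.3,0],"fingers":8.5}]'

```text
clock: 4.6
eef_pos: [0.5924, -0.0835, 0.0111]
ee_rot: [0.652, 0.758, -0.0, -0.0]
ft_force: [-0.6, -1.1, -0.3]
grip_width: 0.0849
grip_force: 0.0
```

```bash
cat > look.py <<'E'
from fit import *
import sys
np.set_printoptions(precision=4,suppress=True)
B=(.594,.0897,.148)
def inblk(xy):
    d=np.array(xy[:2])-B[:2]; c,sn=np.cos(B[2]),np.sin(B[2]); return np.array([c*d[0]+sn*d[1],-sn*d[0]+c*d[1]])
def look(yb,cams=("top","side","wrist"),xb=-.028):
    s=sensors.get_state(); print(s["clock"],"tcp blk",inblk(s["eef_pos"]),s["eef_pos"],"yaw",s["q"][0]-s["q"][5],"F",s["ft_force"])
    c,sn=np.cos(B[2]),np.sin(B[2]); q=(B[0]+c*xb-sn*yb,B[1]+sn*xb+c*yb)
    for n in cams:
        p=cam(n)
        for r in spotter.outline_of(p,"bar"):
            m_=r["pixels"].astype(float)
            uv=proj(p,[[*q,.02]])[0]
            if np.hypot(*(np.array(r["rect"][:2])-uv))<60 and r["score"]>.3:
                f,e=fit([(p,m_)],CYL,(*q,.16)); print(n,round(r["score"],2),m_.sum(),"bar blk",inblk(f),"dyaw",f[2]-B[2],"err",round(e,3))
    return p
E
python3 -c "
from look import *
p=look(-.13); cv2.imwrite('pics/w2.png',p['img'][...,::-1])"
```

```text
4.6 tcp blk [-0.0271 -0.1711] [ 0.5924 -0.0835  0.0111] yaw 0.14958651267120798 F [-0.5786 -1.1168 -0.3355]
top 0.56 373.0 bar blk [-0.0292 -0.1333] dyaw 0.11405320862722904 err 1.269
side 0.56 175.0 bar blk [-0.0297 -0.1364] dyaw 0.022368319343069154 err 4.949
wrist 0.93 49520.0 bar blk [-0.029  -0.1335] dyaw 0.03782458676774392 err 0.008
```

Request:
apply_moves --commands '[{"rot":[0,0,0],"slide":[-0.07,0.5,0],"fingers":8.5},{"rot":[0,0,0],"slide":[-0.15,1.0,0],"fingers":8.5},{"rot":[0,0,0],"slide":[-0.22,1.5,0],"fingers":8.5},{"rot":[0,0,0],"slide":[-0.3,2.0,0],"fingers":8.5},{"rot":[0,0,0],"slide":[-0.37,2.4,0],"fingers":8.5},{"rot":[0,0,0],"slide":[-0.43,2.8,0],"fingers":8.5},{"rot":[0,0,0],"slide":[-0.48,3.2,0],"fingers":8.5},{"rot":[0,0,0],"slide":[-0.54,3.6,0],"fingers":8.5}]'

```text
clock: 5.9
eef_pos: [0.587, -0.0476, 0.0112]
ee_rot: [0.652, 0.758, 0.0, 0.0]
ft_force: [-0.8, -0.4, -0.4]
grip_width: 0.0852
grip_force: 0.0
```

Request:
apply_moves --commands '[{"rot":[0,0,0],"slide":[-0.06,0.4,0],"fingers":8.5},{"rot":[0,0,0],"slide":[-0.12,0.8,0],"fingers":8.5},{"rot":[0,0,0],"slide":[-0.18,1.2,0],"fingers":8.5},{"rot":[0,0,0],"slide":[-0.24,1.6,0],"fingers":8.5},{"rot":[0,0,0],"slide":[-0.3,2.0,0],"fingers":8.5},{"rot":[0,0,0],"slide":[-0.36,2.4,0],"fingers":8.5},{"rot":[0,0,0],"slide":[-0.42,2.8,0],"fingers":8.5},{"rot":[0,0,0],"slide":[-0.42,2.8,0],"fingers":8.5}]'

```text
clock: 6.9
eef_pos: [0.5827, -0.0194, 0.0111]
ee_rot: [0.652, 0.758, -0.0, -0.0]
ft_force: [0.8, -0.5, 0.1]
grip_width: 0.0852
grip_force: 0.0
```

```bash
python3 -c "
from look import *
p=look(-.07,('wrist',)); cv2.imwrite('pics/w3.png',p['img'][...,::-1])
for t,z in(('lip',.01),('stop_face',.024)):
  for r in spotter.tip_of(p,t): print(t,r['score'],inblk(atz(p,[r['uv']],z)[0]))"
```

```text
6.9 tcp blk [-0.0272 -0.1063] [ 0.5827 -0.0194  0.0111] yaw 0.15002347266457028 F [ 0.7856 -0.4862  0.1241]
wrist 0.89 49116.0 bar blk [-0.0307 -0.0702] dyaw 0.028143579191261953 err 0.009
lip 0.83 [ 0.005  -0.0161]
```

View pics/w3.png

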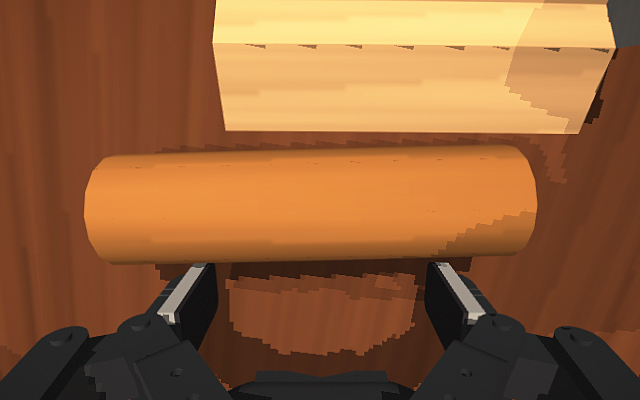

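The wrist view shows the bar at (310,205), parallel in front of the ramp foot at row 130. Both fingertips are just behind it, and the lip is where the block fit says.

Request:
apply_moves --commands '[{"rot":[0,0,0],"slide":[-0.08,0.5,0],"fingers":8.5},{"rot":[0,0,0],"slide":[-0.15,1.0,0.05],"fingers":8.5},{"rot":[0,0,0],"slide":[-0.21,1.4,0.1],"fingers":8.5},{"rot":[0,0,0],"slide":[-0.27,1.8,0.15],"fingers":8.5},{"rot":[0,0,0],"slide":[-0.33,2.2,0.2],"fingers":8.5},{"rot":[0,0,0],"slide":[-0.39,2.6,0.25],"fingers":8.5},{"rot":[0,0,0],"slide":[-0.45,3.0,0.3],"fingers":8.5},{"rot":[0,0,0],"slide":[-0.51,3.4,0.35],"fingers":8.5}]'

```text
clock: 8.1
eef_pos: [0.5783, 0.014, 0.0151]
ee_rot: [0.652, 0.758, 0.0, 0.001]
ft_force: [0.6, -3.0, 1.2]
grip_width: 0.0854
grip_force: 1.1
```

Request:
apply_moves --commands '[{"rot":[0,0,0],"slide":[-0.06,0.4,0],"fingers":8.5},{"rot":[0,0,0],"slide":[-0.12,0.8,0.05],"fingers":8.5},{"rot":[0,0,0],"slide":[-0.18,1.2,0.1],"fingers":8.5},{"rot":[0,0,0],"slide":[-0.24,1.6,0.15],"fingers":8.5},{"rot":[0,0,0],"slide":[-0.3,2.0,0.15],"fingers":8.5},{"rot":[0,0,0],"slide":[-0.34,2.3,0.15],"fingers":8.5},{"rot":[0,0,0],"slide":[-0.39,2.6,0.15],"fingers":8.5},{"rot":[0,0,0],"slide":[-0.39,2.6,0.15],"fingers":8.5}]'

```text
clock: 9.1
eef_pos: [0.5734, 0.0408, 0.0158]
ee_rot: [0.652, 0.758, -0.0, -0.0]
ft_force: [-0.3, 0.3, 0.9]
grip_width: 0.085
grip_force: 0.0
```

```bash
python3 -c "
from look import *
import fit
fit.CYL[0][:,2]+=.005
p=look(-.01,('wrist',)); cv2.imwrite('pics/w4.png',p['img'][...,::-1])"
```

```text
9.1 tcp blk [-0.0276 -0.0454] [0.5734 0.0408 0.0158] yaw 0.15026862668466287 F [-0.3392  0.3302  0.9017]
wrist 0.87 52375.0 bar blk [-0.031   0.0015] dyaw 0.0002705189553633136 err 0.017
```

View pics/w4.png

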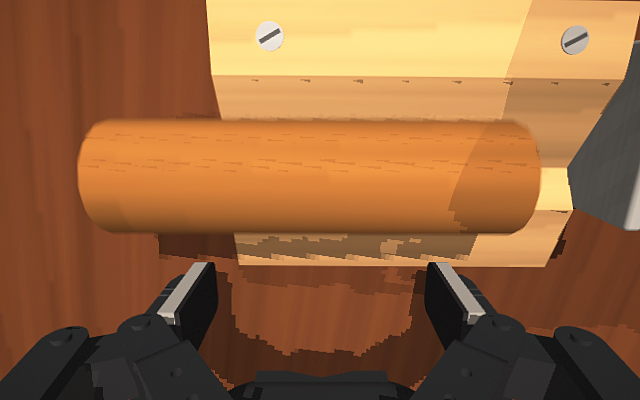

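The bar has dropped into the groove, with the stop visible at right and the free end at column 80. Next I'll back off, close the fingers, turn a quarter turn and go behind the free end.

Request:
apply_moves --commands '[{"rot":[0,0,0],"slide":[0.3,-2,0.5],"fingers":8.5},{"rot":[0,0,0],"slide":[0.4,-3,4],"fingers":8.5},{"rot":[0,0,-1.5],"slide":[0.3,-3,9.5],"fingers":8.5},{"rot":[0,0,-3.2],"slide":[-3,-2,10.5],"fingers":5},{"rot":[0,0,-4.9],"slide":[-6,-1,10.5],"fingers":0},{"rot":[0,0,-6.6],"slide":[-9,1,10.5],"fingers":0},{"rot":[0,0,-8.3],"slide":[-12.3,2.8,10.5],"fingers":0},{"rot":[0,0,-10],"slide":[-12.3,2.8,10.5],"fingers":0}]'

```text
clock: 10.2
eef_pos: [0.4483, 0.0681, 0.121]
ee_rot: [0.945, 0.328, -0.001, -0.0]
ft_force: [1.3, -0.5, 0.0]
grip_width: -0.0001
grip_force: 0.0
```

Request:
apply_moves --commands '[{"rot":[0,0,-1.7],"slide":[0,0,0],"fingers":0},{"rot":[0,0,-3.4],"slide":[0,0,0],"fingers":0},{"rot":[0,0,-5],"slide":[0,0,0],"fingers":0},{"rot":[0,0,-5],"slide":[0,0,0],"fingers":0}]'

```text
clock: 10.7
eef_pos: [0.4514, 0.0672, 0.1217]
ee_rot: [0.997, 0.075, 0.0, 0.0]
ft_force: [-0.2, -0.0, 0.1]
grip_width: 0.0
grip_force: 0.0
```

```bash
python3 -c "
from look import *
import fit
fit.CYL[0][:,2]+=.004
p=look(0,('wrist','top','side'))
print(sensors.get_state()['grip_width'],sensors.get_state()['q'])"
```

```text
10.7 tcp blk [-0.1444 -0.0013] [0.4514 0.0672 0.1217] yaw -1.4204909607011962 F [-0.2334 -0.0488  0.0892]
wrist 0.75 9685.0 bar blk [-0.0308  0.0005] dyaw -0.00557162851128154 err 0.013
wrist 0.47 8435.0 bar blk [0.0054 0.0394] dyaw 0.01719489248053971 err 0.423
top 0.7 794.0 bar blk [-0.0258  0.0012] dyaw -0.0035773948234938957 err 0.102
side 0.57 893.0 bar blk [-0.0323 -0.0005] dyaw 0.008106410629307087 err 0.073
-0.00017942767824612014 [-0.0404  0.0975  1.9411 -0.      1.1029  1.38  ]
```

Request:
apply_moves --commands '[{"rot":[0,0,0],"slide":[0,0.1,-4],"fingers":0},{"rot":[0,0,0],"slide":[0,0.1,-8],"fingers":0},{"rot":[0,0,0],"slide":[0,0.1,-9.3],"fingers":0},{"rot":[0,0,0],"slide":[1,0.25,-9.3],"fingers":0},{"rot":[0,0,0],"slide":[2,0.4,-9.3],"fingers":0},{"rot":[0,0,0],"slide":[2.5,0.47,-9.3],"fingers":0},{"rot":[0,0,0],"slide":[2.8,0.52,-9.3],"fingers":0},{"rot":[0,0,0],"slide":[3.1,0.56,-9.3],"fingers":0}]'

```text
clock: 12.0
eef_pos: [0.4821, 0.0739, 0.0285]
ee_rot: [0.997, 0.075, 0.0, 0.0]
ft_force: [0.1, 0.1, -1.0]
grip_width: 0.0
grip_force: 0.0
```

Request:
apply_moves --commands '[{"rot":[0,0,0],"slide":[0.3,0.04,0],"fingers":0},{"rot":[0,0,0],"slide":[0.6,0.09,0],"fingers":0},{"rot":[0,0,0],"slide":[0.9,0.13,0],"fingers":0},{"rot":[0,0,0],"slide":[1.2,0.18,0],"fingers":0},{"rot":[0,0,0],"slide":[1.5,0.22,0],"fingers":0},{"rot":[0,0,0],"slide":[1.8,0.27,0],"fingers":0},{"rot":[0,0,0],"slide":[2.1,0.31,0],"fingers":0},{"rot":[0,0,0],"slide":[2.4,0.36,0],"fingers":0}]'

```text
clock: 13.0
eef_pos: [0.5061, 0.0774, 0.0282]
ee_rot: [0.997, 0.075, -0.0, -0.0]
ft_force: [-0.7, 0.4, -0.1]
grip_width: -0.0001
grip_force: 0.3
```

```bash
python3 -c "
from look import *
import fit
fit.CYL[0][:,2]+=.004
p=look(0,('top','side','wrist'),-.01); cv2.imwrite('pics/w5.png',p['img'][...,::-1])"
```

```text
13.0 tcp blk [-0.0888  0.0008] [0.5061 0.0774 0.0282] yaw -1.4212181795973273 F [-0.7401  0.4403 -0.0636]
top 0.66 557.0 bar blk [ 0.0048 -0.0003] dyaw -0.012650267458530262 err 0.64
side 0.71 857.0 bar blk [-0.0076 -0.0018] dyaw 0.008325271486142982 err 0.124
wrist 0.55 28513.0 bar blk [-0.0069  0.0003] dyaw -0.005590637017461458 err 0.008
```

View pics/w5.png

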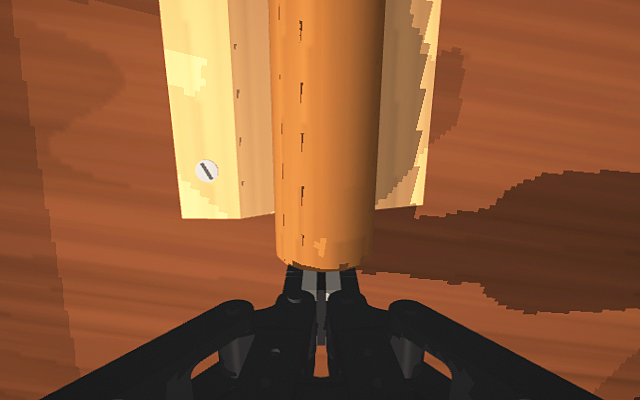

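The wrist view shows the fingertips at (322,275) on the bar's free end, which overhangs the block's open face by about 12 mm (that face is at row 212). I'll push on gently.

Request:
apply_moves --commands '[{"rot":[0,0,0],"slide":[0.3,0.04,0],"fingers":0},{"rot":[0,0,0],"slide":[0.6,0.08,0],"fingers":0},{"rot":[0,0,0],"slide":[0.8,0.11,0],"fingers":0},{"rot":[0,0,0],"slide":[0.9,0.12,0],"fingers":0},{"rot":[0,0,0],"slide":[1.0,0.14,0],"fingers":0},{"rot":[0,0,0],"slide":[1.0,0.14,0],"fingers":0}]'

```text
clock: 14.05
eef_pos: [0.516, 0.0788, 0.0282]
ee_rot: [0.997, 0.075, 0.0, 0.0]
ft_force: [-0.5, 0.8, -0.3]
grip_width: -0.0003
grip_force: 0.1
```

Request:
apply_moves --commands '[{"rot":[0,0,0],"slide":[0.05,0.01,0],"fingers":0},{"rot":[0,0,0],"slide":[0.1,0.015,0],"fingers":0}]'

```text
clock: 14.3
eef_pos: [0.5168, 0.0789, 0.0282]
ee_rot: [0.997, 0.075, -0.0, 0.0]
ft_force: [-0.9, -0.1, -0.0]
grip_width: 0.0003
grip_force: 0.4
```

```bash
python3 -c "
from look import *
import fit
fit.CYL[0][:,2]+=.004
p=look(0,('side','wrist'),0); cv2.imwrite('pics/w6.png',p['img'][...,::-1])"
```

```text
14.3 tcp blk [-0.078   0.0007] [0.5168 0.0789 0.0282] yaw -1.4212408967505754 F [-0.8961 -0.1137 -0.02  ]
side 0.77 761.0 bar blk [ 0.003  -0.0007] dyaw -0.004586367076390124 err 0.183
wrist 0.71 28640.0 bar blk [0.0033 0.0001] dyaw -0.006853339601837205 err 0.009
```

Next, 0.5 mm at a time until the force shows contact with the stop.

Request:
apply_moves --commands '[{"rot":[0,0,0],"slide":[0.05,0.01,0],"fingers":0},{"rot":[0,0,0],"slide":[0.1,0.015,0],"fingers":0}]'

```text
clock: 14.75
eef_pos: [0.5178, 0.0791, 0.0282]
ee_rot: [0.997, 0.075, -0.0, 0.0]
ft_force: [-1.0, 0.4, 1.3]
grip_width: 0.0001
grip_force: 0.4
```

Request:
apply_moves --commands '[{"rot":[0,0,0],"slide":[0.03,0,0],"fingers":0},{"rot":[0,0,0],"slide":[0.05,0.01,0],"fingers":0}]'

```text
clock: 15.0
eef_pos: [0.5183, 0.0792, 0.0282]
ee_rot: [0.997, 0.075, -0.0, 0.0]
ft_force: [-0.6, -0.7, -0.3]
grip_width: 0.0001
grip_force: 0.4
```

Request:
apply_moves --commands '[{"rot":[0,0,0],"slide":[0.03,0,0],"fingers":0},{"rot":[0,0,0],"slide":[0.05,0.01,0],"fingers":0}]'

```text
clock: 15.25
eef_pos: [0.5189, 0.0793, 0.0282]
ee_rot: [0.997, 0.075, 0.0, 0.0]
ft_force: [-0.6, -0.5, 0.1]
grip_width: -0.0001
grip_force: 0.4
```

Request:
apply_moves --commands '[{"rot":[0,0,0],"slide":[0.03,0,0],"fingers":0},{"rot":[0,0,0],"slide":[0.05,0.01,0],"fingers":0}]'

```text
clock: 15.5
eef_pos: [0.519, 0.0793, 0.0281]
ee_rot: [0.997, 0.075, -0.0, 0.0]
ft_force: [-3.1, -0.8, 1.3]
grip_width: -0.0003
grip_force: 1.2
```

```bash
python3 -c "
from look import *
import fit
fit.CYL[0][:,2]+=.004
p=look(0,('side','wrist'),0); cv2.imwrite('pics/w7.png',p['img'][...,::-1])"
```

```text
15.5 tcp blk [-0.0757  0.0008] [0.519  0.0793 0.0281] yaw -1.4212844690696707 F [-3.1485 -0.8341  1.349 ]
side 0.7 736.0 bar blk [ 0.0048 -0.0005] dyaw 0.017848061831088863 err 0.217
wrist 0.97 28865.0 bar blk [0.0052 0.0002] dyaw -0.0063004871064697154 err 0.01
```

The force has risen to 3 N and the bar measures x ≈ +5 mm, so it is against the stop. Next I'll retreat and check.

Request:
apply_moves --commands '[{"rot":[0,0,0],"slide":[-0.3,-0.04,0],"fingers":0},{"rot":[0,0,0],"slide":[-2,-0.3,0],"fingers":0},{"rot":[0,0,0],"slide":[-5,-0.75,0],"fingers":0},{"rot":[0,0,0],"slide":[-7,-1,4],"fingers":0},{"rot":[0,0,0],"slide":[-7,-1,9],"fingers":0},{"rot":[0,0,0],"slide":[-7,-1,9],"fingers":0}]'

```text
clock: 16.45
eef_pos: [0.4537, 0.0694, 0.1228]
ee_rot: [0.997, 0.075, 0.006, 0.001]
ft_force: [0.1, -0.7, 0.5]
grip_width: 0.0002
grip_force: 0.0
```

```bash
python3 -c "
from look import *
import fit
fit.CYL[0][:,2]+=.004
p=look(0,('top','side','wrist'),.005); cv2.imwrite('pics/w8.png',p['img'][...,::-1])"
```

```text
16.45 tcp blk [-0.1417  0.0006] [0.4537 0.0694 0.1228] yaw -1.4210081441757156 F [ 0.057  -0.6529  0.477 ]
top 0.58 804.0 bar blk [0.0056 0.0007] dyaw -0.014583437908094882 err 0.075
top 0.54 1286.0 bar blk [0.0074 0.0401] dyaw -0.01209338810661914 err 0.461
side 0.74 895.0 bar blk [ 0.0044 -0.0008] dyaw -0.002372973688148289 err 0.045
```

View pics/w8.png

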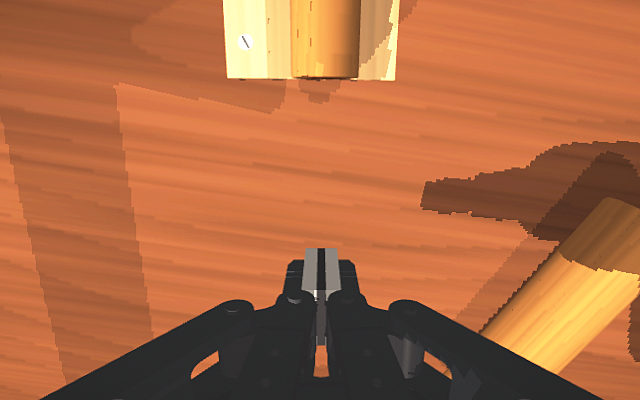

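The wrist view shows the bar's free end at (328,78), level with the block's open end, and the gripper well clear. I'll hand the job in.

```bash
python3 -c "
from rig import workorder
print(workorder.finish_job())"
```

```text
the job is handed in; nothing more can be done
None
```

The bar lies home in the V-block groove: top and side views put its middle at x about +5 mm, within 1 mm of the groove line. I handed the job in at about 16.5 s of the 48 s; the system returned no verdict, and I didn't re-measure the jar, dish and offcut, but the arm worked well clear of them.

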